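# Sweep loose vial caps through the gate into the drop slot

### The job

Three loose screw caps lie on the deck of the white sorting tray, among two standing sample vials. With the fingertips, push the caps across the deck and through the narrow gate, one at a time, so that each drops into the slot behind it before the next comes to the gate. Do not lift the caps, and leave the vials and everything else standing where they are.

Things in the scene. Friction and masses are not known exactly. Their poses are not given: they have to be found in the camera images.
- tray: fixed white sorting tray, 276 (x) x 280 mm (y). Deck 60 mm above the table, x -134..134, y -111..100 mm; rim and cross wall 12 mm higher. Origin on the table, 100 mm before the gate. The 5 mm thick cross wall (y 100..105) ends the deck; the gate is its only gap. Caps and vials stand in a fan before the gate, any thing at any of five places, 52 to 150 mm back from the wall
- gate (a point): gate: gap 34 mm wide (x) in the middle of the cross wall, round ended, open above. The point is at deck level, mid-gap, on the wall's deck-side face. Axes as the tray's: y points through the gate into the slot, x along the wall, z up. The deck ends right here: a cap whose middle passes this line tips over the edge and falls into the slot
- slot (a point): drop slot behind the gate, an open pit 70 mm wide (x) and 57 mm long (y, starting right at the deck's edge), 52 mm deep below the deck; the point is at the middle of its floor, 8 mm above the table. Beyond it stands a wall up to the rim's height
- cap1_center (a point): loose red screw cap lying flat on the tray's deck, a solid disc 24 mm in diameter and 14 mm tall, with a small grey spot on top; this point is its centre, 7 mm above its underside. All three caps are alike. 11 to 18 g, slides with ordinary plastic friction. Its yaw is arbitrary
- cap2_center (a point): loose red screw cap lying flat on the tray's deck, a solid disc 24 mm in diameter and 14 mm tall, with a small grey spot on top; this point is its centre, 7 mm above its underside. All three caps are alike. 11 to 18 g, slides with ordinary plastic friction. Its yaw is arbitrary
- cap3_center (a point): loose red screw cap lying flat on the tray's deck, a solid disc 24 mm in diameter and 14 mm tall, with a small grey spot on top; this point is its centre, 7 mm above its underside. All three caps are alike. 11 to 18 g, slides with ordinary plastic friction. Its yaw is arbitrary
- vial1: bystander: capped sample vial standing loose on the tray's deck among the caps, 50 mm tall, 23 mm across its red cap (top 16 mm), 19 mm across its glass body; origin at the centre of its underside. Easily knocked over
- vial2: bystander: capped sample vial standing loose on the tray's deck among the caps, 50 mm tall, 23 mm across its red cap (top 16 mm), 19 mm across its glass body; origin at the centre of its underside. Easily knocked over
- jar: bystander: closed white jar, 64 mm in diameter, 75 mm tall, on the table left of the tray; origin at the centre of its underside
- bottle: bystander: closed bottle, 60 mm in diameter, 130 mm tall, on the table right of the tray; origin at the centre of its underside
- beaker: bystander: open glass beaker, 70 mm in diameter at the rim, 85 mm tall, on the table right of the tray; origin at the centre of its underside

How it is judged (in metres and radians):
On the way, in this order (a step that is already met when the one before it is completed fails the run):
1. a first cap has dropped through the gate into the slot (((z of cap1_center in the frame of gate below -0.005 m and y of cap1_center in the frame of gate between 0 and 0.06 m and x of cap1_center in the frame of gate between -0.037 and 0.037 m) or (z of cap2_center in the frame of gate below -0.005 m and y of cap2_center in the frame of gate between 0 and 0.06 m and x of cap2_center in the frame of gate between -0.037 and 0.037 m) or (z of cap3_center in the frame of gate below -0.005 m and y of cap3_center in the frame of gate between 0 and 0.06 m and x of cap3_center in the frame of gate between -0.037 and 0.037 m))), for 0.1 s.
2. a second cap has dropped into the slot, after the first ((((z of cap1_center in the frame of gate below -0.005 m and y of cap1_center in the frame of gate between 0 and 0.06 m and x of cap1_center in the frame of gate between -0.037 and 0.037 m) and (z of cap2_center in the frame of gate below -0.005 m and y of cap2_center in the frame of gate between 0 and 0.06 m and x of cap2_center in the frame of gate between -0.037 and 0.037 m)) or ((z of cap1_center in the frame of gate below -0.005 m and y of cap1_center in the frame of gate between 0 and 0.06 m and x of cap1_center in the frame of gate between -0.037 and 0.037 m) and (z of cap3_center in the frame of gate below -0.005 m and y of cap3_center in the frame of gate between 0 and 0.06 m and x of cap3_center in the frame of gate between -0.037 and 0.037 m)) or ((z of cap2_center in the frame of gate below -0.005 m and y of cap2_center in the frame of gate between 0 and 0.06 m and x of cap2_center in the frame of gate between -0.037 and 0.037 m) and (z of cap3_center in the frame of gate below -0.005 m and y of cap3_center in the frame of gate between 0 and 0.06 m and x of cap3_center in the frame of gate between -0.037 and 0.037 m)))), for 0.1 s.
3. the third cap has dropped into the slot, after the second (z of each of cap1_center, cap2_center, cap3_center in the frame of gate below -0.005 m and y of cap1_center in the frame of gate between 0 and 0.06 m and x of cap1_center in the frame of gate between -0.037 and 0.037 m and y of cap2_center in the frame of gate between 0 and 0.06 m and x of cap2_center in the frame of gate between -0.037 and 0.037 m and y of cap3_center in the frame of gate between 0 and 0.06 m and x of cap3_center in the frame of gate between -0.037 and 0.037 m), for 0.1 s.
At the end, for the whole second after the job is handed in: All three caps rest in the slot, each with its centre at least 5 mm below the deck and within the slot's walls; the vials, jar, bottle and beaker stand upright (within 0.3 rad) within 15 mm of where they were (all of step 3 and linear speed of each of cap1, cap2, cap3 below 0.02 m/s and distance of each of vial1, vial2, jar, bottle, beaker from where it was at the start of the episode below 0.015 m and angle between each of vial1, vial2, jar, bottle, beaker's own z axis and vertical below 0.3 rad); the robot touches nothing.
It fails at once if a cap is lifted (its centre more than 18 mm above the deck) (z of any of cap1_center, cap2_center, cap3_center in the frame of gate above 0.018 m).
It fails at once if two caps are at the gate together (centres from 18 mm before it to 14 mm past its near face) (((y of cap1_center in the frame of gate between -0.018 and 0.014 m and x of cap1_center in the frame of gate between -0.02 and 0.02 m and z of cap1_center in the frame of gate above -0.004 m) and (y of cap2_center in the frame of gate between -0.018 and 0.014 m and x of cap2_center in the frame of gate between -0.02 and 0.02 m and z of cap2_center in the frame of gate above -0.004 m)) or ((y of cap1_center in the frame of gate between -0.018 and 0.014 m and x of cap1_center in the frame of gate between -0.02 and 0.02 m and z of cap1_center in the frame of gate above -0.004 m) and (y of cap3_center in the frame of gate between -0.018 and 0.014 m and x of cap3_center in the frame of gate between -0.02 and 0.02 m and z of cap3_center in the frame of gate above -0.004 m)) or ((y of cap2_center in the frame of gate between -0.018 and 0.014 m and x of cap2_center in the frame of gate between -0.02 and 0.02 m and z of cap2_center in the frame of gate above -0.004 m) and (y of cap3_center in the frame of gate between -0.018 and 0.014 m and x of cap3_center in the frame of gate between -0.02 and 0.02 m and z of cap3_center in the frame of gate above -0.004 m))).
It fails at once if a vial, the jar, the bottle or the beaker is moved more than 15 mm or tilted more than 0.3 rad (not ((distance of vial1 from where it was at the start of the episode below 0.015 m and angle between vial1's own z axis and vertical below 0.3 rad) and (distance of vial2 from where it was at the start of the episode below 0.015 m and angle between vial2's own z axis and vertical below 0.3 rad) and (distance of jar from where it was at the start of the episode below 0.015 m and angle between jar's own z axis and vertical below 0.3 rad) and (distance of bottle from where it was at the start of the episode below 0.015 m and angle between bottle's own z axis and vertical below 0.3 rad) and (distance of beaker from where it was at the start of the episode below 0.015 m and angle between beaker's own z axis and vertical below 0.3 rad))).
It also fails if it takes over 70 s, if anything falls off the work surface, if the arm or the gripper's body presses on something with over 40 N, if the wrist force passes 120 N, or if a joint passes its speed limit or range.

### The arm

A 6-joint arm with a two-finger parallel gripper is mounted at the origin on the work surface. World frame = base frame: x ahead of the robot, y to its left, z up, the work surface at z = 0. Lengths are in mm, angles in degrees, forces in N, time in s.
With the tool pointing down it reaches from about 300 to 825 mm from the base axis. Payload 5.4 kg.
Tool frame: the origin (TCP) lies at the very end of the fingers, on their centre line; the grasp point (between the pads) lies 19 mm behind it; y points along the fingers, z is the direction in which the jaws open and shut, and the axes are right-handed (so a half turn about y gives the same grasp; the last joint's range is limited). The gripper opens to 92 mm and grips with 3 to 60 N. Pads are 20 mm wide; open, the fingers measure 128 mm over their backs; the gripper's body (75 mm by 189 mm) begins 69 mm behind the grasp point.
Start: joints at [-77.069, 9.076, 91.501, -0, 79.423, -12.038], TCP at [242.703, -521.25, 214.601] pointing down, gripper open.
Joint ranges: [-166.64, 166.64], [-54.1, 131.32], [10.49, 154.53], [-73.88, 253.88], [9.74, 151.15], [-171.62, 171.62]. Speed limits (degrees/s): [147.25, 147.25, 180, 180, 180, 180].

### API

Orientations are given as a 3x3 rotation matrix whose columns are the frame's x, y, z axes.
In Python, from bench import bot gives the robot as it stands.
- The arm moves only by the tool arm_command, never from a script. Its argument "targets" is a list of rows, each a list of 5 numbers: the shift along the tool's x, y, z in mm, then the turn about the tool's y in rad, then the finger opening in mm, from 0 to 91.9. In form: [[dx, dy, dz, turn, jaw], ...]. A call has 1 to 12 rows; each row shifts and turns the pose as measured when the row begins, along the tool's axes as they then stand; what a row does not reach is not made up. A row lasts 1/8 s, in which the tool goes at most 62.5 mm and 10.7 degrees, less where a joint would pass 70% of its speed; a pose out of reach is approached as far as the arm can. A call is refused whole if a number of a shift passes 62.5 or a number of a turn 0.188, either way. A call with a gripper value outside its range is refused whole. The fingers move at their own pace and stop on an object; "grip_force" is the grip in N (left out, the last holds). Time passes only in rows, so rows that do not move let the fingers close. It gives the time, the measured TCP pose, the force and the opening at its end, in the units of the state.
- bot.state(): the state, without advancing time (a new reading comes with each control period).
- bot.get_image(name): name is "side" or "top"; returns the picture (400x640x3 uint8, blue, green, red); there is no depth.
- bot.calibration(name): a dict with "K" (3x3 intrinsics, pixels), "xyz" and "attitude" of the camera in the world. Camera axes: x right, y up, looking along -z (the intrinsics and any distortion apply to the point x, -y, -z); pixel columns grow to the right and rows downward; lengths in mm; the calibration is good to about 2 mm. A picture is of the moment at which its call begins. calibration takes no time and is no camera call.
- bot.hand_in(): hands the job in, once; it reports no verdict.
The state is a dict: "time": time; "joint_pos": joint angles; "qd": joint speeds; "tau": joint torques, N m; "eef_pos": TCP position; "orientation": TCP orientation; "wrist_force": force on the tool from outside, world axes, zero at the start; "ft_torque": the same for the moment, N m; "opening": finger opening in mm.
Only numpy, scipy, OpenCV 4.12 (cv2) and the standard library are available. Lean on these libraries where they do the work, as an engineer would, in place of code of your own. Each camera call takes 0.05 s, during which the arm holds its last target. There are 200 camera calls.

## Working session

There is one attempt and no reset: what is moved stays moved. The work goes in short steps, Python scripts to look and compute and a tool call to move; the robot and the scene stay as the last step left them, time stands still between calls to the robot, and variables do not carry over. Pictures are saved under pics/ and viewed, about 8 in all and at most 12, crops included, and the job is handed in when it is done.

Besides the shell and the picture viewer there is one more tool, called after "Emit:" by a JSON object that holds its "name" and its "arguments", one argument or row to a line. arm_command: Moves the arm, as the interface text tells. Its arguments: {"type":"object","properties":{"targets":{"type":"array","items":{"type":"array","items":{"type":"number"}}},"grip_force":{"type":"number"}},"required":["targets"]}

```bash
mkdir -p pics; ls
python3 - <<'E'
from bench import bot
import cv2
for n in("top","side"):
    cv2.imwrite(f"pics/{n}0.png",bot.get_image(n)); c=bot.calibration(n); print(n,c)
s=bot.state(); print(s["eef_pos"],s["orientation"],s["opening"],s["time"])
E
```

```text
pics
top {'K': array([[428.02965401,   0.        , 320.44571672],
       [  0.        , 428.02965401, 193.78278205],
       [  0.        ,   0.        ,   1.        ]]), 'xyz': array([ 406.73357028,  -21.13679762, 1158.22556781]), 'attitude': array([[-0.027926  ,  0.98846094, -0.1488795 ],
       [-0.99938053, -0.03079924, -0.01702819],
       [-0.02141707,  0.14831174,  0.98870872]])}
side {'K': array([[440.15812332,   0.        , 318.74501965],
       [  0.        , 440.15812332, 196.02030314],
       [  0.        ,   0.        ,   1.        ]]), 'xyz': array([214.24020139, 852.8394182 , 857.8851712 ]), 'attitude': array([[-0.93068944,  0.22340121, -0.28967062],
       [-0.36517971, -0.61386929,  0.69986303],
       [-0.02146966,  0.75713697,  0.65290326]])}
[ 242.54770568 -520.71956138  213.69276892] [[-9.06552859e-01 -4.09236965e-04  4.22092107e-01]
 [-4.22092169e-01  1.68013144e-03 -9.06551365e-01]
 [-3.38175889e-04 -9.99998505e-01 -1.69586368e-03]] 91.98201687349213 0.1
```

View pics/top0.png

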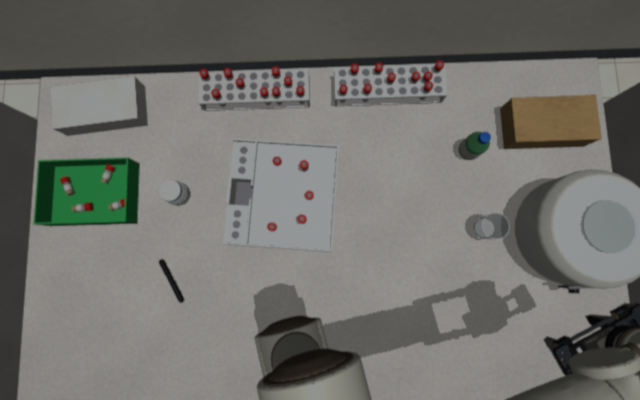

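View pics/side0.png

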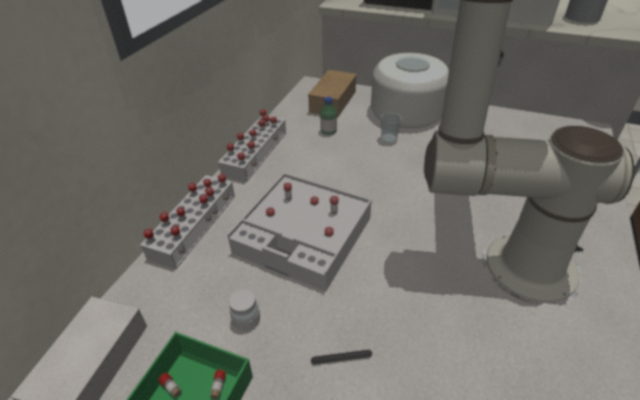

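```bash
cat > h.py <<'E'
import numpy as np,cv2
from bench import bot
def ray(n,uv,z):
    c=bot.calibration(n);K=c["K"];d=np.linalg.inv(K)@[uv[0],uv[1],1]
    d=c["attitude"]@(d*[1,-1,-1]);return c["xyz"]+d*(z-c["xyz"][2])/d[2]
def proj(n,p):
    c=bot.calibration(n);q=c["attitude"].T@(np.array(p)-c["xyz"]);q=q*[1,-1,-1];q=c["K"]@q;return q[:2]/q[2]
def red(im,roi):
    h=cv2.cvtColor(im,cv2.COLOR_BGR2HSV);m=(((h[...,0]<12)|(h[...,0]>168))&(h[...,1]>90)&(h[...,2]>50)).astype(np.uint8)
    k=np.zeros_like(m);x0,x1,y0,y1=roi;k[y0:y1,x0:x1]=1
    n,_,st,ce=cv2.connectedComponentsWithStats(m*k);return [(ce[i].round(1),st[i,4]) for i in range(1,n) if st[i,4]>8]
E
python3 - <<'E'
from h import *
t=cv2.imread("pics/top0.png");s=cv2.imread("pics/side0.png")
for c,a in red(t,(225,345,140,255)):print("top",c,a,ray("top",c,74).round(1),ray("top",c,110).round(1))
for c,a in red(s,(230,375,175,285)):print("side",c,a,ray("side",c,70).round(1),ray("side",c,102).round(1))
a=cv2.resize(t[130:260,215:345],(600,600),interpolation=cv2.INTER_CUBIC)
cv2.imwrite("pics/c.png",a)
E
```

```text
top [276.7 160.8] 43 [660.1 108.7  74. ] [651.7 104.4 110. ]
top [303.7 165. ] 48 [646.7  38.8  74. ] [638.7  36.8 110. ]
top [308.6 194.8] 45 [568.3  28.   74. ] [562.9  26.3 110. ]
top [301.2 218.7] 49 [507.5  48.2  74. ] [504.1  45.9 110. ]
top [271.6 226.4] 45 [490.1 123.9  74. ] [487.4 119.1 110. ]
side [287.1 186.6] 27 [662.5   1.   70. ] [644.3  35.6 102. ]
side [333.9 199.9] 27 [519.3   9.2  70. ] [506.9  43.5 102. ]
side [314.  200.6] 24 [568.9  30.4  70. ] [554.5  63.8 102. ]
side [270.  211.9] 28 [661.4 112.1  70. ] [643.2 142.2 102. ]
side [328.8 231.4] 34 [490.5 126.1  70. ] [479.3 155.6 102. ]
```

View pics/c.png

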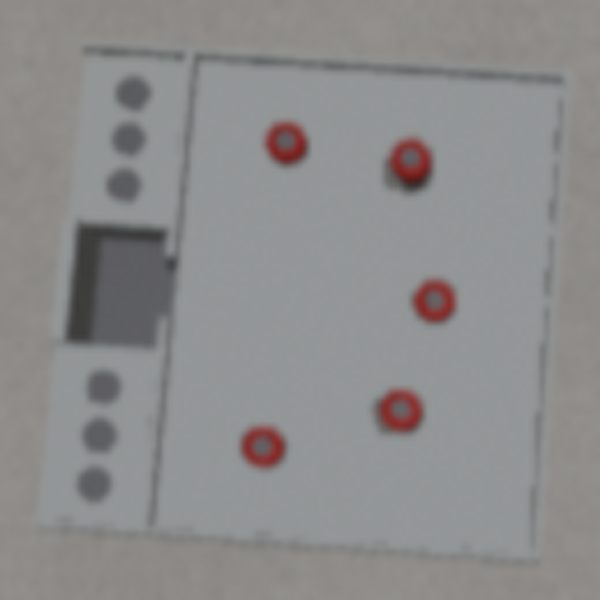

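Run:
```python
from h import *
f=lambda u,v:ray("top",(215+(u+.5)*.21667-.5,130+(v+.5)*.21667-.5),72)[:2]
P=np.array([f(83,47),f(38,527),f(565,77),f(535,562),f(193,58),f(152,525)]);print(P.round(1))
Q=np.array([[138,165],[-138,165],[138,-115],[-138,-115],[134,102],[-134,102]])
a=P.mean(0);b=Q.mean(0);U,S,V=np.linalg.svd((Q-b).T@(P-a));R=V.T@U.T;t=a-R@b
print("yaw",np.degrees(np.arctan2(R[1,0],R[0,0])),"t",t,"gate",R@[0,100]+t);print(((Q@R.T+t)-P).round(1))
for n,p in dict(A=(660.5,109.5),B=(568.5,28.5),C=(490.3,124.5),v1=(639,37),v2=(504.5,45.5)).items():print(n,((np.array(p)-t)@R).round(1))
np.savez("tray.npz",R=R,t=t)
g=f(167,287);print("gate seen (z72)",g,((g-t)@R))
```

```text
[[720.9 224.4]
 [449.9 248.5]
 [694.1 -49.2]
 [423.1 -23.7]
 [712.3 161.6]
 [449.2 185.7]]
yaw -5.433790028737213 t [570.1245437   74.11535349] gate [579.59408638 173.66598263]
[[ 2.2  0.9]
 [-1.5  2.9]
 [ 2.5 -4.3]
 [-1.3 -3.6]
 [ 0.8  1.4]
 [-2.8  2.7]]
A [86.6 43.8]
B [  2.7 -45.6]
C [-84.2  42.6]
v1 [ 72.1 -30.4]
v2 [-62.6 -34.7]
gate seen (z72) [581.07513617 176.91982419] [  1.16627047 103.37946839]
```

```bash
cat >> h.py <<'E'
T=np.load("tray.npz");R,t=T["R"],T["t"]
def w2t(p): return (np.array(p[:2])-t)@R
def t2w(p): return R@np.array(p)+t
def plan(txy,z,yaw):
    """turn needed (rad about tool y), then total tool-axis shift after turning; yaw = angle of tool x in tray frame, deg"""
    s=bot.state();O=s["orientation"];p=s["eef_pos"];a=np.arctan2(O[1,0],O[0,0]);b=np.arctan2(R[1,0],R[0,0])+np.radians(yaw)
    d=(a-b+np.pi)%(2*np.pi)-np.pi;c=t2w(txy)-p[:2]
    f=lambda a:(np.round([c@[np.cos(a),np.sin(a)],p[2]-z,c@[-np.sin(a),np.cos(a)]],1))
    print("t",round(s["time"],2),"tray",w2t(p).round(1),"z",round(p[2],1),"turn",round(d,3),"shift now",f(a),"after turn",f(b),"open",round(s["opening"],1),"F",np.round(s["wrist_force"],1))
E
python3 -c "
from h import *
plan((2,-76),150,-90)"
```

```text
t 0.1 tray [-269.8 -623.2] z 213.7 turn -1.04 shift now [-511.3   63.7 -334.4] after turn [-547.2   63.7  271.8] open 92.0 F [-0.4  0.2 -0.8]
```

Emit:
{"name": "arm_command", "arguments": {
  "targets": [
    [-50, 0, -33, 0, 16],
    [-50, 0, -33, 0, 16],
    [-50, 0, -33, 0, 16],
    [-50, 0, -33, 0, 16],
    [-50, 0, -33, 0, 16],
    [-50, 0, -33, 0, 16],
    [-50, 0, -33, 0, 16],
    [-50, 0, -33, 0, 16],
    [0, 0, 0, -0.18, 16],
    [0, 0, 0, -0.18, 16],
    [0, 0, 0, -0.18, 16],
    [0, 0, 0, -0.18, 16]
  ]
}}

```text
time: 1.6
eef_pos: [499.2, -96.5, 209.5]
orientation: [[-0.385, -0.005, 0.923], [-0.923, 0.007, -0.385], [-0.004, -1.0, -0.007]]
wrist_force: [-0.8, 0.2, -1.0]
opening: 15.9
```

```bash
python3 -c "
from h import *
plan((2,-76),150,-90)"
```

```text
t 1.6 tray [ -54.5 -176.6] z 209.5 turn -0.301 shift now [-112.8   59.5   24.2] after turn [-100.6   59.5   56.5] open 15.9 F [-0.8  0.2 -1. ]
```

Emit:
{"name": "arm_command", "arguments": {
  "targets": [
    [0, 0, 0, -0.15, 16],
    [0, 0, 0, -0.15, 16],
    [-33, 0, 19, 0, 16],
    [-33, 0, 19, 0, 16],
    [-33, 0, 19, 0, 16],
    [0, 20, 0, 0, 16],
    [0, 30, 0, 0, 16],
    [0, 0, 0, 0, 16]
  ]
}}

```text
time: 2.6
eef_pos: [563.7, 1.6, 155.1]
orientation: [[-0.084, -0.011, 0.996], [-0.996, 0.008, -0.084], [-0.007, -1.0, -0.012]]
wrist_force: [-0.8, 0.6, 0.6]
opening: 16.1
```

```bash
python3 -c "
from h import *
plan((2,-76),66,-90)
a=bot.get_image('top');b=bot.get_image('side')
a=cv2.resize(a[130:260,215:345],(600,600),interpolation=cv2.INTER_CUBIC);b=cv2.resize(b[140:290,220:385],(660,600),interpolation=cv2.INTER_CUBIC)
cv2.imwrite('pics/d.png',cv2.resize(np.hstack([a,b]),(800,381)))"
```

```text
t 2.6 tray [  0.4 -72.8] z 155.1 turn 0.011 shift now [ 3.2 89.1  1.5] after turn [ 3.2 89.1  1.6] open 16.1 F [-0.8  0.6  0.6]
```

View pics/d.png

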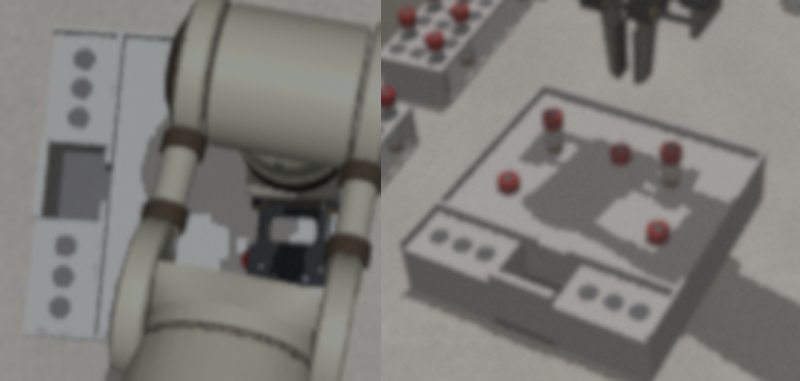

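Emit:
{"name": "arm_command", "arguments": {
  "targets": [
    [3, 20, 1.5, 0, 16],
    [0, 30, 0, 0, 16],
    [0, 25, 0, 0, 16],
    [0, 13, 0, 0, 16],
    [0, 0, 0, 0, 16]
  ]
}}

```text
time: 3.32
eef_pos: [569.6, -3.9, 69.6]
orientation: [[-0.086, 0.002, 0.996], [-0.996, 0.005, -0.086], [-0.005, -1.0, 0.001]]
wrist_force: [-1.5, -0.1, -0.3]
opening: 16.0
```

```bash
cat >> h.py <<'E'
def look(name=None):
    b=bot.get_image('side')
    for c,a in red(b,(235,375,175,290)):print("side",c,a,w2t(ray("side",c,70)).round(1))
    if name: cv2.imwrite('pics/'+name,cv2.resize(b[160:290,225:385],(738,600),interpolation=cv2.INTER_CUBIC))
E
python3 -c "
from h import *
plan((2,-76),66,-90)
look('e.png')"
```

```text
t 3.33 tray [  6.9 -77.7] z 69.6 turn 0.009 shift now [-1.7  3.6 -4.9] after turn [-1.7  3.6 -4.9] open 16.0 F [-1.5 -0.1 -0.3]
side [287.3 187.2] 31 [ 97. -62.]
side [314.2 200.9] 24 [  1.9 -42.8]
side [333.2 200.4] 33 [-43.6 -66.7]
side [269.9 211.8] 31 [87.7 46.2]
side [328.9 232.2] 25 [-85.6  46.6]
```

View pics/e.png

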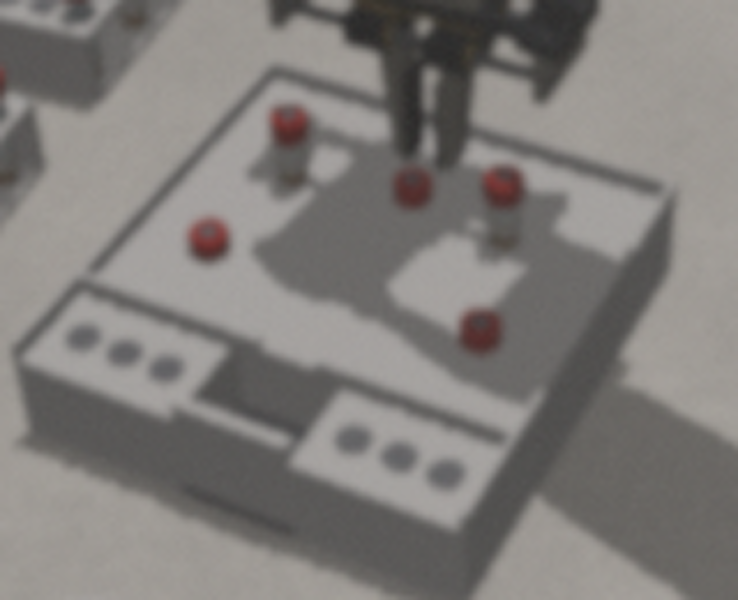

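Emit:
{"name": "arm_command", "arguments": {
  "targets": [
    [0, 2.5, -4.5, 0, 16],
    [-5, 0, 0, 0, 16],
    [-6, 0, 0, 0, 16],
    [-7, 0, 0, 0, 16],
    [-8, 0, 0, 0, 16]
  ]
}}

```text
time: 4.0
eef_pos: [570.0, 23.5, 71.1]
orientation: [[-0.086, 0.009, 0.996], [-0.996, 0.004, -0.086], [-0.005, -1.0, 0.009]]
wrist_force: [-0.3, -0.2, -0.4]
opening: 16.2
```

```bash
python3 -c "
from h import *
plan((1,78),67,-90)
look()"
```

```text
t 4.0 tray [  4.7 -50.4] z 71.1 turn 0.009 shift now [-128.4    4.1   -2.6] after turn [-128.4    4.1   -3.7] open 16.2 F [-0.3 -0.2 -0.4]
side [287.5 187.1] 28 [ 96.8 -62.6]
side [333.8 200.9] 23 [-46.  -65.6]
side [311.  204.3] 26 [  3.3 -26.8]
side [269.9 211.9] 29 [87.5 46.6]
side [328.5 231.9] 31 [-84.3  46.1]
```

Emit:
{"name": "arm_command", "arguments": {
  "targets": [
    [-8, 3, -0.5, 0, 16],
    [-9, 1.5, -0.5, 0, 16],
    [-9, 1, -0.5, 0, 16],
    [-9, 0.5, -0.5, 0, 16],
    [-9, 0.5, -0.5, 0, 16],
    [-9, 0.5, -0.5, 0, 16]
  ]
}}

```text
time: 4.8
eef_pos: [571.6, 81.3, 63.6]
orientation: [[-0.085, 0.009, 0.996], [-0.996, 0.005, -0.085], [-0.005, -1.0, 0.008]]
wrist_force: [-0.4, 0.0, 0.1]
opening: 16.1
```

```bash
python3 -c "
from h import *
plan((1,78),67,-90)
look()"
```

```text
t 4.8 tray [0.8 7.3] z 63.6 turn 0.01 shift now [-70.7  -3.4   0.9] after turn [-70.7  -3.4   0.2] open 16.1 F [-0.4  0.   0.1]
side [335.4 200.2] 19 [-48.7 -70. ]
side [270.4 212.2] 26 [85.7 47. ]
side [302.5 218.1] 33 [-1.6 30.2]
side [328.7 231.8] 32 [-84.6  45.5]
```

Emit:
{"name": "arm_command", "arguments": {
  "targets": [
    [-9, -1, 0.3, 0, 16],
    [-9, 0, 0.3, 0, 16],
    [-9, 0, 0.2, 0, 16],
    [-9, 0, 0, 0, 16],
    [-9, 0, 0, 0, 16]
  ]
}}

```text
time: 5.48
eef_pos: [576.5, 129.9, 65.0]
orientation: [[-0.085, 0.009, 0.996], [-0.996, 0.005, -0.085], [-0.006, -1.0, 0.008]]
wrist_force: [0.2, 0.8, -0.3]
opening: 15.8
```

```bash
python3 -c "
from h import *
plan((1,78),67,-90)
look('g.png')"
```

```text
t 5.47 tray [ 1.  56.2] z 65.0 turn 0.01 shift now [-21.8  -2.    0.2] after turn [-21.8  -2.   -0. ] open 15.8 F [ 0.2  0.8 -0.3]
side [335.  200.5] 22 [-48.2 -68.5]
side [270.2 212. ] 28 [86.6 46.6]
side [292.9 229.7] 39 [ 0.1 77.9]
side [329.  231.4] 31 [-84.6  43.9]
```

View pics/g.png

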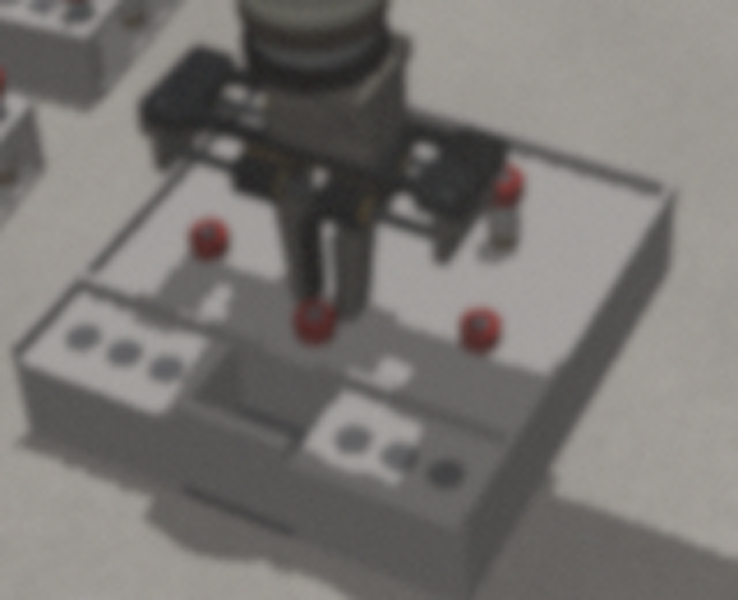

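Emit:
{"name": "arm_command", "arguments": {
  "targets": [
    [-8, 0, 0, 0, 16],
    [-8, 0, 0, 0, 16],
    [-6, 0, 0, 0, 16],
    [-4, 0, 0, 0, 16],
    [0, 0, 0, 0, 16]
  ]
}}

```text
time: 6.15
eef_pos: [578.8, 158.8, 65.1]
orientation: [[-0.084, 0.009, 0.996], [-0.996, 0.006, -0.084], [-0.006, -1.0, 0.008]]
wrist_force: [0.6, 0.5, -0.2]
opening: 16.2
```

```bash
python3 -c "
from h import *
plan((1,78),67,-90)
look()"
```

```text
t 6.15 tray [ 0.6 85.2] z 65.1 turn 0.011 shift now [ 7.2 -1.9  0.4] after turn [ 7.2 -1.9  0.4] open 16.2 F [ 0.6  0.5 -0.2]
side [333.4 200.1] 38 [-43.6 -68.1]
side [270.  212.1] 30 [86.8 47.1]
side [328.8 231.4] 35 [-84.2  44.2]
```

Emit:
{"name": "arm_command", "arguments": {
  "targets": [
    [3, 0, 0, 0, 16],
    [0, -30, 0, 0, 16],
    [0, -35, 0, 0, 16],
    [0, 0, 0, 0.18, 16],
    [0, 0, 0, 0.18, 16],
    [0, 0, 0, 0.18, 16],
    [0, 0, 0, 0.18, 16],
    [0, 0, 0, 0.18, 16],
    [0, 0, 0, 0.18, 16],
    [0, 0, 0, 0.18, 16],
    [0, 0, 0, 0.18, 16]
  ]
}}

```text
time: 7.58
eef_pos: [577.7, 150.2, 132.1]
orientation: [[-1.0, 0.008, -0.006], [0.006, 0.004, -1.0], [-0.008, -1.0, -0.005]]
wrist_force: [0.0, 0.3, -1.1]
opening: 16.1
```

```bash
python3 -c "
from h import *
plan((116,45),90,180)
look('i.png')"
```

```text
t 7.58 tray [ 0.3 76.5] z 132.1 turn 0.089 shift now [-112.4   42.1   41.6] after turn [-115.7   42.1   31.5] open 16.1 F [ 0.   0.3 -1.1]
side [334.  200.2] 32 [-45.2 -68.4]
side [270.1 211.7] 32 [87.4 45.7]
side [328.8 231.5] 33 [-84.3  44.5]
```

View pics/i.png

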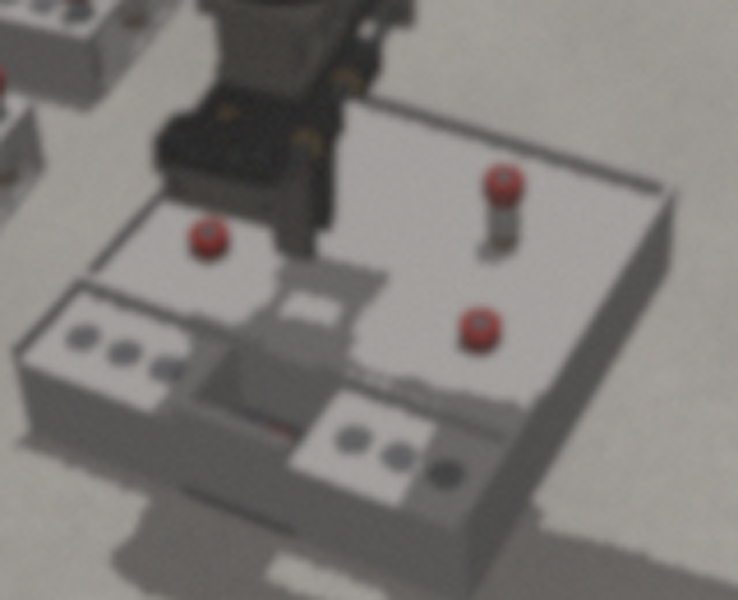

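Emit:
{"name": "arm_command", "arguments": {
  "targets": [
    [0, 0, 0, 0.09, 16],
    [-39, 0, 11, 0, 16],
    [-38, 0, 10, 0, 16],
    [-38, 0, 10, 0, 16],
    [0, 15, 0, 0, 16],
    [0, 15, 0, 0, 16],
    [0, 0, 0, 0, 16]
  ]
}}

```text
time: 8.5
eef_pos: [688.8, 105.8, 98.9]
orientation: [[-0.996, 0.003, -0.089], [0.089, 0.005, -0.996], [-0.002, -1.0, -0.005]]
wrist_force: [0.2, 0.1, -0.3]
opening: 16.4
```

```bash
python3 -c "
from h import *
plan((116,45),67,180)
look()"
```

```text
t 8.5 tray [115.1  42.7] z 98.9 turn 0.005 shift now [-0.9 31.9 -2.3] after turn [-0.9 31.9 -2.3] open 16.4 F [ 0.2  0.1 -0.3]
side [287.2 186.8] 32 [ 98.2 -63.4]
side [333.9 200.1] 30 [-44.8 -68.7]
side [270.2 212. ] 28 [86.6 46.6]
side [328.8 231.5] 33 [-84.3  44.5]
```

Emit:
{"name": "arm_command", "arguments": {
  "targets": [
    [-1, 18, -2, 0, 16],
    [0, 13, 0, 0, 16],
    [0, 0, 0, 0, 16]
  ]
}}

```text
time: 8.93
eef_pos: [689.7, 109.1, 67.2]
orientation: [[-0.996, 0.004, -0.088], [0.088, 0.005, -0.996], [-0.004, -1.0, -0.005]]
wrist_force: [0.4, -0.4, 0.5]
opening: 15.9
```

```bash
python3 -c "
from h import *
plan((23,45),66,180)
look()"
```

```text
t 8.93 tray [115.7  46.1] z 67.2 turn 0.007 shift now [92.7  1.2  0.4] after turn [92.7  1.2  1.1] open 15.9 F [ 0.4 -0.4  0.5]
side [287.2 186.8] 32 [ 98.2 -63.4]
side [334.  200.2] 32 [-45.2 -68.4]
side [270.  212.1] 26 [86.8 47.1]
side [328.8 231.4] 34 [-84.2  44.2]
```

Emit:
{"name": "arm_command", "arguments": {
  "targets": [
    [6, 0, 0, 0, 16],
    [8, 0, 0, 0, 16],
    [9, 0, 0, 0, 16],
    [9, 0, 0, 0, 16],
    [9, 0, 0, 0, 16],
    [8, 0, 0, 0, 16]
  ]
}}

```text
time: 9.72
eef_pos: [639.1, 113.6, 69.6]
orientation: [[-0.996, 0.008, -0.087], [0.087, 0.005, -0.996], [-0.008, -1.0, -0.005]]
wrist_force: [0.0, 0.1, -1.1]
opening: 16.5
```

```bash
python3 -c "
from h import *
plan((23,45),66,180)
look()"
```

```text
t 9.72 tray [64.9 45.9] z 69.6 turn 0.007 shift now [41.9  3.6  0.6] after turn [41.9  3.6  0.9] open 16.5 F [ 0.   0.1 -1.1]
side [287.3 188.4] 16 [ 94.4 -57.4]
side [333.9 200.2] 31 [-45.  -68.3]
side [282.5 217.7] 32 [46.1 51.4]
side [329.2 231.8] 29 [-85.7  45. ]
```

```bash
python3 -c "
from h import *
b=bot.get_image('side');cv2.imwrite('pics/j.png',cv2.resize(b[195:255,250:340],(720,480),interpolation=cv2.INTER_CUBIC))
"
```

```text
(no output)
```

View pics/j.png

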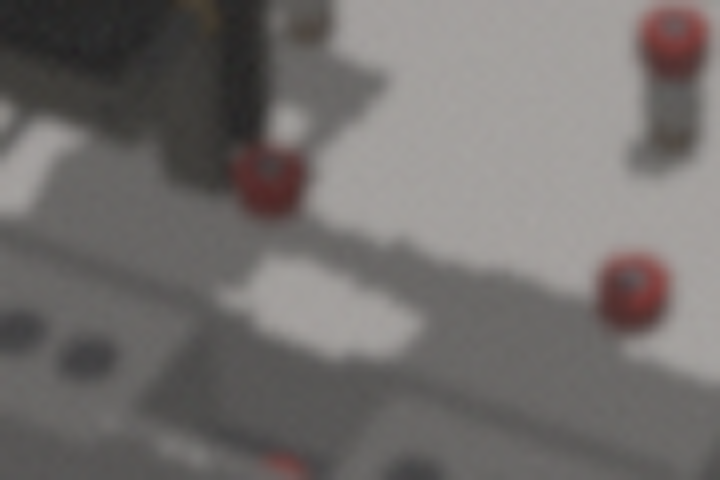

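Emit:
{"name": "arm_command", "arguments": {
  "targets": [
    [7, 3, 0, 0, 16],
    [8, 1, 0, 0, 16],
    [8, 1, 0, 0, 16],
    [7, 0.5, 0, 0, 16],
    [6, 0.5, 0, 0, 16],
    [4, 0, 0, 0, 16],
    [0, 0, 0, 0, 16]
  ]
}}

```text
time: 10.7
eef_pos: [596.5, 117.4, 62.8]
orientation: [[-0.996, 0.008, -0.087], [0.087, 0.005, -0.996], [-0.008, -1.0, -0.005]]
wrist_force: [-0.8, 0.6, -0.3]
opening: 15.9
```

```bash
python3 -c "
from h import *
plan((23,45),66,180)
look()"
```

```text
t 10.7 tray [22.2 45.6] z 62.8 turn 0.007 shift now [-0.8 -3.2  0.6] after turn [-0.8 -3.2  0.6] open 15.9 F [-0.8  0.6 -0.3]
side [334.  200.2] 32 [-45.2 -68.4]
side [296.7 222.5] 32 [ 4. 51.]
side [329.1 231.8] 29 [-85.5  45.1]
```

Emit:
{"name": "arm_command", "arguments": {
  "targets": [
    [2, -1, 0, 0, 16],
    [-12, 0, 0, 0, 16],
    [-10, 0, 0, 0, 16],
    [0, -30, 0, 0, 16],
    [0, -30, 0, 0, 16],
    [0, 0, 25, -0.18, 16],
    [0, 0, 0, -0.18, 16],
    [0, 0, 0, -0.18, 16],
    [0, 0, 0, -0.18, 16],
    [0, 0, 0, -0.18, 16],
    [0, 0, 0, -0.18, 16],
    [0, 0, 0, -0.18, 16]
  ]
}}

```text
time: 12.25
eef_pos: [623.8, 87.4, 126.9]
orientation: [[-0.352, 0.013, 0.936], [-0.936, 0.004, -0.352], [-0.008, -1.0, 0.011]]
wrist_force: [-1.4, -0.3, 0.1]
opening: 16.2
```

```bash
python3 -c "
from h import *
plan((1,13),100,-90)
look()"
```

```text
t 12.25 tray [52.2 18.3] z 126.9 turn -0.264 shift now [ 18.5  26.9 -48. ] after turn [  5.3  26.9 -51.2] open 16.2 F [-1.4 -0.3  0.1]
side [334.  200.2] 32 [-45.2 -68.4]
side [297.8 223. ] 30 [ 0.6 51.4]
side [328.3 232.4] 23 [-84.6  47.9]
```

Emit:
{"name": "arm_command", "arguments": {
  "targets": [
    [0, 0, 0, -0.13, 16],
    [0, 0, 0, -0.13, 16],
    [3, 0, -25, 0, 16],
    [2, 0, -25, 0, 16],
    [0, 20, 0, 0, 16],
    [0, 0, 0, 0, 16]
  ]
}}

```text
time: 13.05
eef_pos: [576.8, 86.1, 106.5]
orientation: [[-0.102, 0.016, 0.995], [-0.995, 0.004, -0.102], [-0.005, -1.0, 0.016]]
wrist_force: [0.6, 0.3, -0.7]
opening: 16.1
```

```bash
python3 -c "
from h import *
plan((1,13),66,-90)
look()"
```

```text
t 13.05 tray [ 5.5 12.5] z 106.5 turn -0.007 shift now [-0.4 40.5 -4.5] after turn [-0.5 40.5 -4.5] open 16.1 F [ 0.6  0.3 -0.7]
side [287.5 186.7] 35 [ 97.6 -64.2]
side [334.  200.2] 32 [-45.2 -68.4]
side [298.3 223.1] 27 [-0.7 51.2]
side [328.6 232.1] 29 [-84.8  46.6]
```

Emit:
{"name": "arm_command", "arguments": {
  "targets": [
    [1, 20, -5.5, 0, 16],
    [0, 18, 0, 0, 16],
    [0, 1, 0, 0, 16],
    [0, 0, 0, 0, 16]
  ]
}}

```text
time: 13.6
eef_pos: [577.5, 85.4, 71.1]
orientation: [[-0.105, 0.025, 0.994], [-0.994, 0.003, -0.105], [-0.006, -1.0, 0.025]]
wrist_force: [-0.6, -0.6, 0.5]
opening: 15.9
```

```bash
python3 -c "
from h import *
plan((0,85),66,-90)
look()"
```

```text
t 13.6 tray [ 6.3 11.9] z 71.1 turn -0.01 shift now [-73.    5.1  -7. ] after turn [-73.1   5.1  -6.3] open 15.9 F [-0.6 -0.6  0.5]
side [334.2 200.4] 30 [-46.1 -67.9]
side [298.2 223. ] 29 [-0.3 51. ]
side [329.  232.1] 26 [-85.7  46.2]
```

Emit:
{"name": "arm_command", "arguments": {
  "targets": [
    [0, 1, -6, 0, 16],
    [0, 3, -1, 0, 16],
    [0, 0, 0, 0, 16]
  ]
}}

```text
time: 14.02
eef_pos: [571.0, 86.2, 68.0]
orientation: [[-0.105, 0.027, 0.994], [-0.994, 0.003, -0.105], [-0.006, -1.0, 0.027]]
wrist_force: [0.0, 0.2, 0.8]
opening: 15.7
```

```bash
python3 -c "
from h import *
plan((0,85),66,-90)
look()"
```

```text
t 14.03 tray [-0.3 12.1] z 68.0 turn -0.01 shift now [-72.9   2.   -0.4] after turn [-72.9   2.    0.3] open 15.7 F [0.  0.2 0.8]
side [335.9 200.2] 12 [-49.9 -70.6]
side [298.2 223. ] 29 [-0.3 51. ]
side [329.  232.2] 26 [-85.8  46.5]
```

Emit:
{"name": "arm_command", "arguments": {
  "targets": [
    [-8, 1, 0, 0, 16],
    [-8, 1, 0, 0, 16],
    [-8, 1, 0, 0, 16],
    [-8, 1, 0, 0, 16],
    [-8, 0.5, 0, 0, 16],
    [-8, 0, 0, 0, 16]
  ]
}}

```text
time: 14.82
eef_pos: [576.8, 137.4, 63.8]
orientation: [[-0.105, 0.028, 0.994], [-0.994, 0.003, -0.105], [-0.006, -1.0, 0.027]]
wrist_force: [0.2, 0.7, -0.1]
opening: 16.0
```

```bash
python3 -c "
from h import *
plan((0,85),66,-90)
look()"
```

```text
t 14.82 tray [ 0.7 63.6] z 63.8 turn -0.01 shift now [-21.4  -2.2  -0.9] after turn [-21.4  -2.2  -0.7] open 16.0 F [ 0.2  0.7 -0.1]
side [335.  200.5] 22 [-48.2 -68.5]
side [291.4 232. ] 40 [-0.5 86.7]
side [328.9 231.5] 33 [-84.6  44.4]
```

Emit:
{"name": "arm_command", "arguments": {
  "targets": [
    [-8, -1, 0, 0, 16],
    [-7, -0.5, 0, 0, 16],
    [-6, 0, 0, 0, 16],
    [0, 0, 0, 0, 16]
  ]
}}

```text
time: 15.38
eef_pos: [579.2, 160.9, 65.7]
orientation: [[-0.104, 0.028, 0.994], [-0.995, 0.004, -0.104], [-0.007, -1.0, 0.028]]
wrist_force: [-0.1, -0.8, -0.3]
opening: 15.4
```

```bash
python3 -c "
from h import *
plan((0,85),66,-90)
look()"
```

```text
t 15.38 tray [ 0.9 87.2] z 65.7 turn -0.009 shift now [ 2.2 -0.3 -0.8] after turn [ 2.2 -0.3 -0.9] open 15.4 F [-0.1 -0.8 -0.3]
side [333.7 200.2] 36 [-44.5 -68.1]
side [328.8 231.4] 34 [-84.2  44.2]
side [286.3 250.2] 33 [-19.7 145.3]
```

Emit:
{"name": "arm_command", "arguments": {
  "targets": [
    [3, 0, 0, 0, 16],
    [0, -35, 0, 0, 16],
    [0, -35, 0, 0, 16],
    [0, 0, 0, 0.18, 16],
    [0, 0, 0, 0.18, 16],
    [0, 0, 0, 0.18, 16],
    [0, 0, 0, 0.18, 16],
    [0, 0, 0, 0.18, 16],
    [0, 0, 0, 0.18, 16],
    [0, 0, 0, 0.18, 16],
    [0, 0, 0, 0.18, 16],
    [0, 0, 0, 0.12, 16]
  ]
}}

```text
time: 16.92
eef_pos: [576.3, 151.6, 137.5]
orientation: [[-0.988, 0.027, -0.151], [0.151, 0.002, -0.989], [-0.026, -1.0, -0.006]]
wrist_force: [0.7, 0.5, 0.2]
opening: 15.8
```

```bash
python3 -c "
from h import *
plan((-114,44),100,180)
look()"
```

```text
t 16.93 tray [-1.2 77.7] z 137.5 turn -0.057 shift now [110.7  37.5  40.1] after turn [112.8  37.5  33.7] open 15.8 F [0.7 0.5 0.2]
side [333.9 200.2] 31 [-45.  -68.3]
side [328.7 231.4] 35 [-83.9  44.3]
side [286.7 251.4] 23 [-22.5 148.3]
```

Emit:
{"name": "arm_command", "arguments": {
  "targets": [
    [0, 0, 0, -0.06, 16],
    [38, 0, 11, 0, 16],
    [37, 0, 11, 0, 16],
    [37, 0, 11, 0, 16],
    [0, 15, 0, 0, 16],
    [0, 15, 0, 0, 16],
    [0, 0, 0, 0, 16]
  ]
}}

```text
time: 17.85
eef_pos: [460.9, 126.1, 102.1]
orientation: [[-0.996, 0.028, -0.084], [0.084, 0.002, -0.996], [-0.028, -1.0, -0.004]]
wrist_force: [-0.5, -0.6, 0.0]
opening: 16.2
```

```bash
python3 -c "
from h import *
plan((-113,44),67,180)
look()"
```

```text
t 17.85 tray [-113.6   41.5] z 102.1 turn 0.01 shift now [-0.6 35.1 -2.5] after turn [-0.6 35.1 -2.5] open 16.2 F [-0.5 -0.6  0. ]
side [287.2 186.8] 29 [ 98.2 -63.4]
side [328.8 231.7] 30 [-84.6  45.1]
side [286.5 250.8] 28 [-21.1 146.8]
```

Emit:
{"name": "arm_command", "arguments": {
  "targets": [
    [1, 18, -2, 0, 16],
    [0, 16, 0, 0, 16],
    [0, 0, 0, 0, 16]
  ]
}}

```text
time: 18.27
eef_pos: [464.7, 128.4, 68.8]
orientation: [[-0.996, 0.032, -0.084], [0.084, 0.002, -0.996], [-0.032, -0.999, -0.004]]
wrist_force: [-0.8, -0.4, 0.3]
opening: 15.8
```

```bash
python3 -c "
from h import *
plan((-23,44),66,180)
look()"
```

```text
t 18.27 tray [-110.1   44.1] z 68.8 turn 0.011 shift now [-87.1   2.8   1. ] after turn [-87.1   2.8   0.1] open 15.8 F [-0.8 -0.4  0.3]
side [287.2 186.8] 29 [ 98.2 -63.4]
side [286.7 251. ] 29 [-21.9 147.1]
```

Emit:
{"name": "arm_command", "arguments": {
  "targets": [
    [-6, 2, 0, 0, 16],
    [-8, 1, 0, 0, 16],
    [-8, 0.5, 0, 0, 16],
    [-8, 0.5, 0, 0, 16],
    [-8, 0.5, 0, 0, 16],
    [-8, 0.5, 0, 0, 16]
  ]
}}

```text
time: 19.08
eef_pos: [516.4, 124.2, 68.0]
orientation: [[-0.996, 0.038, -0.084], [0.084, 0.002, -0.996], [-0.037, -0.999, -0.005]]
wrist_force: [0.3, 0.3, -0.3]
opening: 16.0
```

```bash
python3 -c "
from h import *
plan((-23,44),66,180)
look('k.png')"
```

```text
t 19.07 tray [-58.2  44.8] z 68.0 turn 0.011 shift now [-35.2   2.    1.2] after turn [-35.2   2.    0.8] open 16.0 F [ 0.3  0.3 -0.3]
side [287.2 186.9] 31 [ 98.  -63.1]
side [286.6 251.2] 34 [-22.  147.8]
```

View pics/k.png

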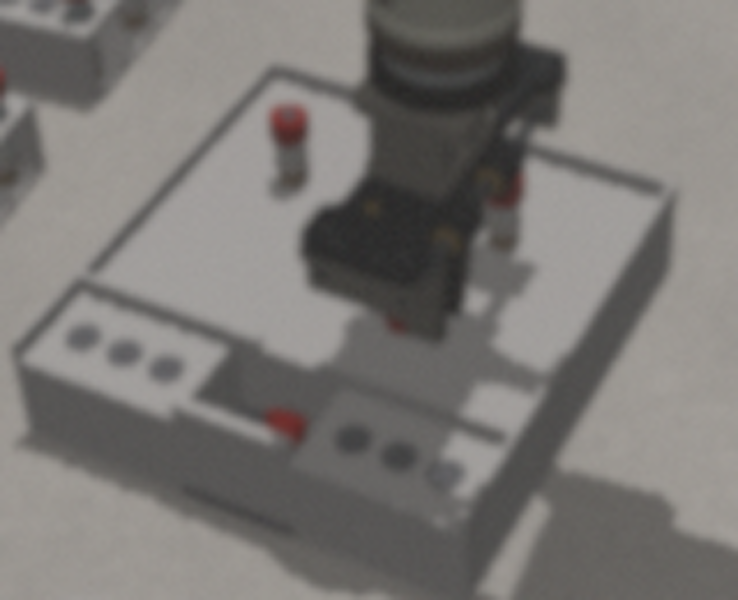

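Emit:
{"name": "arm_command", "arguments": {
  "targets": [
    [-8, 2, 0, 0, 16],
    [-8, 1, 0, 0, 16],
    [-8, 0.5, 0, 0, 16],
    [-6, 0.5, 0, 0, 16],
    [-5, 0, 0, 0, 16],
    [0, 0, 0, 0, 16]
  ]
}}

```text
time: 19.88
eef_pos: [555.0, 120.9, 65.2]
orientation: [[-0.996, 0.039, -0.084], [0.084, 0.002, -0.996], [-0.038, -0.999, -0.005]]
wrist_force: [0.4, -0.1, 0.8]
opening: 16.0
```

```bash
python3 -c "
from h import *
plan((-23,44),66,180)
look()"
```

```text
t 19.88 tray [-19.5  45.1] z 65.2 turn 0.011 shift now [ 3.5 -0.8  1.1] after turn [ 3.5 -0.8  1.1] open 16.0 F [ 0.4 -0.1  0.8]
side [286.6 187.1] 25 [ 99.1 -61.6]
side [333.8 200. ] 35 [-44.4 -68.9]
side [286.6 251.5] 25 [-22.4 148.6]
```

Cap should be near x≈3. Back off, lift and turn to the pushing orientation.

Emit:
{"name": "arm_command", "arguments": {
  "targets": [
    [12, 0, 0, 0, 16],
    [10, 0, 0, 0, 16],
    [0, -30, 0, 0, 16],
    [0, -35, 0, 0, 16],
    [0, 0, 30, -0.18, 16],
    [0, 0, 0, -0.18, 16],
    [0, 0, 0, -0.18, 16],
    [0, 0, 0, -0.18, 16],
    [0, 0, 0, -0.18, 16],
    [0, 0, 0, -0.18, 16],
    [0, 0, 0, -0.18, 16],
    [0, 0, 0, -0.18, 16]
  ]
}}

```text
time: 21.42
eef_pos: [515.6, 93.8, 129.3]
orientation: [[-0.164, 0.033, 0.986], [-0.986, 0.002, -0.165], [-0.007, -0.999, 0.032]]
wrist_force: [-0.2, -0.2, -0.1]
opening: 16.0
```

```bash
python3 -c "
from h import *
plan((2,10),100,-90)
look()"
```

```text
t 21.43 tray [-56.2  14.5] z 129.3 turn -0.07 shift now [ 0.4 29.3 58.4] after turn [ 4.5 29.3 58.2] open 16.0 F [-0.2 -0.2 -0.1]
side [287.3 186.6] 29 [ 98.4 -64.3]
side [335.1 200.4] 21 [-48.3 -69. ]
side [298.6 222.3] 41 [-0.  48.3]
side [286.6 250.9] 29 [-21.5 147. ]
```

Emit:
{"name": "arm_command", "arguments": {
  "targets": [
    [0, 0, 0, -0.07, 16],
    [2, 0, 28, 0, 16],
    [2, 0, 28, 0, 16],
    [0, 20, 0, 0, 16],
    [0, 0, 0, 0, 16]
  ]
}}

```text
time: 22.1
eef_pos: [569.2, 85.5, 110.3]
orientation: [[-0.099, 0.031, 0.995], [-0.995, 0.002, -0.099], [-0.005, -1.0, 0.031]]
wrist_force: [-0.4, -0.3, 0.3]
opening: 16.4
```

```bash
python3 -c "
from h import *
plan((0,10),66,-90)
look()"
```

```text
t 22.1 tray [-2.  11.3] z 110.3 turn -0.005 shift now [ 1.3 44.3  2. ] after turn [ 1.3 44.3  2. ] open 16.4 F [-0.4 -0.3  0.3]
side [287.2 186.9] 32 [ 98.  -63.1]
side [334.  200.2] 33 [-45.2 -68.4]
side [298.7 223. ] 29 [-1.5 50.4]
side [286.8 251.2] 17 [-22.4 147.6]
```

Emit:
{"name": "arm_command", "arguments": {
  "targets": [
    [1, 20, 0, 0, 16],
    [0, 20, 0, 0, 16],
    [0, 3, 0, 0, 16],
    [0, 0, 0, 0, 16]
  ]
}}

```text
time: 22.65
eef_pos: [573.4, 84.9, 72.8]
orientation: [[-0.102, 0.041, 0.994], [-0.995, 0.001, -0.102], [-0.005, -0.999, 0.041]]
wrist_force: [0.5, 0.3, -0.1]
opening: 16.0
```

```bash
python3 -c "
from h import *
plan((0,85),66,-90)
look()"
```

```text
t 22.65 tray [ 2.2 11. ] z 72.8 turn -0.008 shift now [-73.9   6.8  -2.8] after turn [-74.    6.8  -2.2] open 16.0 F [ 0.5  0.3 -0.1]
side [335.1 200.5] 21 [-48.4 -68.6]
side [298.8 223.2] 29 [-2.1 50.9]
side [286.8 251.2] 17 [-22.4 147.6]
```

Emit:
{"name": "arm_command", "arguments": {
  "targets": [
    [0, 4, -3.5, 0, 16],
    [0, 2, 0, 0, 16],
    [-7, 0.5, 0, 0, 16],
    [-8, 0.5, 0, 0, 16],
    [-8, 0.5, 0, 0, 16]
  ]
}}

```text
time: 23.32
eef_pos: [573.8, 109.4, 67.0]
orientation: [[-0.103, 0.045, 0.994], [-0.995, 0.001, -0.103], [-0.006, -0.999, 0.045]]
wrist_force: [0.0, 0.6, -0.0]
opening: 16.5
```

```bash
python3 -c "
from h import *
plan((0,85),66,-90)
look()"
```

```text
t 23.32 tray [ 0.3 35.5] z 67.0 turn -0.008 shift now [-49.5   1.   -0.7] after turn [-49.5   1.   -0.3] open 16.5 F [ 0.   0.6 -0. ]
side [297.2 225. ] 31 [-1.5 58.5]
side [286.4 251.2] 20 [-21.5 148. ]
```

Emit:
{"name": "arm_command", "arguments": {
  "targets": [
    [-8, 0.5, 0, 0, 16],
    [-8, 0.5, 0, 0, 16],
    [-8, 0.5, 0, 0, 16],
    [-6, 0, 0, 0, 16]
  ]
}}

```text
time: 23.88
eef_pos: [577.1, 142.5, 65.5]
orientation: [[-0.102, 0.045, 0.994], [-0.995, 0.002, -0.102], [-0.006, -0.999, 0.044]]
wrist_force: [-0.6, -0.5, 0.1]
opening: 16.1
```

```bash
python3 -c "
from h import *
plan((0,85),66,-90)
look()"
```

```text
t 23.88 tray [ 0.5 68.7] z 65.5 turn -0.007 shift now [-16.3  -0.5  -0.6] after turn [-16.3  -0.5  -0.5] open 16.1 F [-0.6 -0.5  0.1]
side [335.4 200.3] 18 [-48.8 -69.7]
side [290.4 233.2] 38 [-0.3 91.4]
side [286.5 251.5] 24 [-22.2 148.7]
```

Emit:
{"name": "arm_command", "arguments": {
  "targets": [
    [-7, 0, 0, 0, 16],
    [-7, 0, 0, 0, 16],
    [-4, 0, 0, 0, 16],
    [0, 0, 0, 0, 16],
    [4, 0, 0, 0, 16],
    [0, -30, 0, 0, 16],
    [0, -40, 0, 0, 16],
    [40, -20, 0, 0, 16],
    [60, 0, 0, 0, 16],
    [60, 0, 0, 0, 16],
    [60, 0, 0, 0, 16],
    [60, 0, 0, 0, 16]
  ]
}}

```text
time: 25.42
eef_pos: [545.3, -128.3, 157.7]
orientation: [[-0.096, 0.047, 0.994], [-0.995, -0.0, -0.097], [-0.004, -0.999, 0.047]]
wrist_force: [0.2, 0.1, 0.1]
opening: 16.3
```

```bash
python3 -c "
from h import *
plan((0,85),66,-90)
look()
a=bot.get_image('top');b=bot.get_image('side')
for c,k in red(a,(225,345,140,255)):print(c,k)
a=cv2.resize(a[130:260,215:345],(400,400),interpolation=cv2.INTER_CUBIC);b=cv2.resize(b[165:290,230:355],(400,400),interpolation=cv2.INTER_CUBIC)
cv2.imwrite('pics/z.png',np.hstack([a,b]))"
```

```text
t 25.43 tray [  -5.5 -203.8] z 157.7 turn -0.002 shift now [-288.9   91.7    5. ] after turn [-288.8   91.7    5.5] open 16.3 F [0.2 0.1 0.1]
side [287.2 186.7] 28 [ 98.4 -63.8]
side [333.3 200. ] 32 [-43.2 -68.3]
side [286.1 248.2] 62 [-16.  139.9]
[303.7 164.9] 49
[244.3 193.9] 121
[301.3 218.8] 51
```

View pics/z.png

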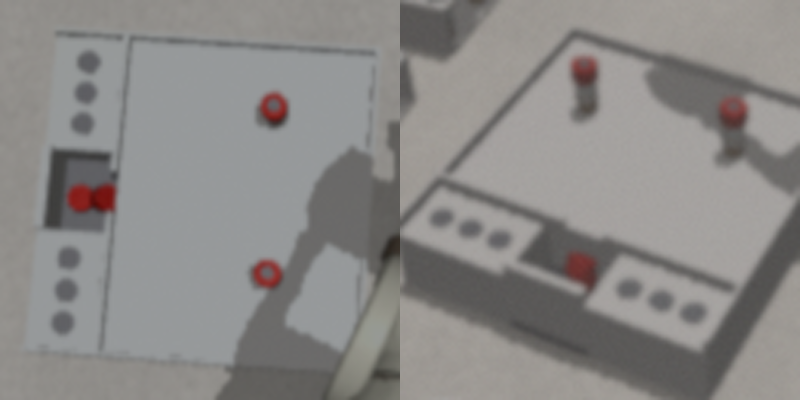

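```bash
python3 -c "
from h import *
a=bot.get_image('top');b=bot.get_image('side')
for y in (88,94,100,106,112,120,130):
  for z in (60,25): print(y,z,proj('top',[*t2w((0,y)),z]).round(1),proj('side',[*t2w((0,y)),z]).round(1))
a=cv2.resize(a[175:215,225:265],(400,400),interpolation=cv2.INTER_CUBIC);b=cv2.resize(b[225:265,265:305],(400,400),interpolation=cv2.INTER_CUBIC)
cv2.imwrite('pics/z2.png',cv2.convertScaleAbs(np.hstack([a,b]),alpha=1.7))"
```

```text
88 60 [257.5 193.3] [291.2 235.1]
88 25 [259.6 195.3] [292.1 244.6]
94 60 [255.2 193.2] [290.  236.6]
94 25 [257.4 195.1] [290.9 246.1]
100 60 [252.9 193. ] [288.8 238.2]
100 25 [255.2 195. ] [289.7 247.7]
106 60 [250.6 192.9] [287.6 239.8]
106 25 [253.  194.8] [288.6 249.3]
112 60 [248.3 192.7] [286.4 241.3]
112 25 [250.8 194.7] [287.4 250.9]
120 60 [245.3 192.5] [284.8 243.5]
120 25 [247.8 194.5] [285.8 253. ]
130 60 [241.5 192.3] [282.8 246.2]
130 25 [244.1 194.3] [283.8 255.7]
```

View pics/z2.png

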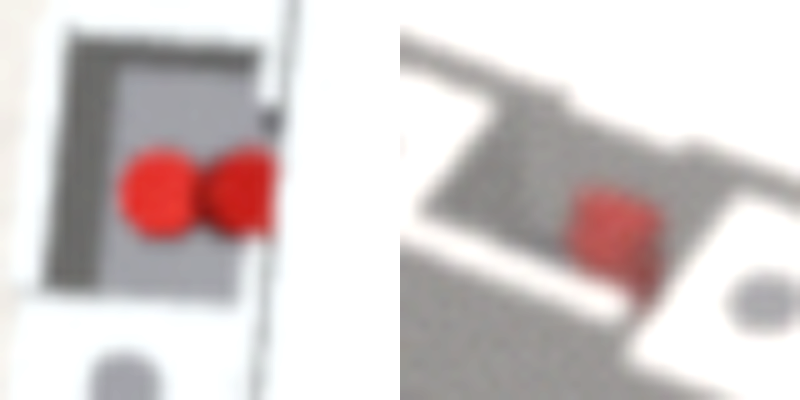

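```bash
python3 -c "
from bench import bot
print(bot.hand_in(), bot.state()['time'])"
```

```text
the job is handed in; nothing more can be done
the job is handed in; nothing more can be done
```

I pushed the three caps through the gate one at a time, using the two slightly open fingertips as a notch. The middle cap went straight through. The two side caps were first pushed sideways to the gate line and then through. I handed in at about 25.7 s of the 70 s; the hand-in gives no verdict.

**Deck and vials:** no caps are left on the deck. Both vials stand upright, within 0.2 px of their starting positions in the top view. I did not measure the jar, bottle or beaker afterwards, but the arm passed well above them.

**Caps in the slot:** two caps are visible, the upper one about 30 mm below the deck by rough estimate from the two views. I could not see the third separately, so I take it to be underneath. I saw caps in the slot after the first and second pushes, and the red area there grew after the third.

**Robot:** wrist forces stayed around 1 N at every reading. The arm was clear of everything at hand-in.

**Disagreements:**
- The tray fit from the top view had residuals of up to about 5 mm.
- The side view misplaced caps by a few millimetres where the fingers partly hid them. I allowed for this when lining up.

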